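Set out the weighing cup and draw the dosing plunger

TASK

Get a weighed dose ready: lift the narrow tall cup up and off the hanging rail and stand it upright in the middle of the balance pan, and let go of it. Then take the knob of the dosing pump's plunger, draw the plunger straight up 50 mm out of its barrel without lifting, tipping or dragging the pump's stand or pulling the plunger right out, and finish while still holding it steady there. Leave the wide cup hanging and all the bottles and glassware where they are.

Things in the scene. Friction and masses are not known exactly. Their poses are not given: they have to be found in the camera images.
- tall_cup_mid (a point): Centre of the narrow tall steel cup, half-way up its axis: 46 mm outside diameter, 70 mm tall, open top, about 110 g. z up, +x towards its hanger: a 24 mm wide tab from the rim back over the rail's upper bar, with a 16 mm lip down behind the bar (34 mm from the axis). It hangs upright on the rail's robot side; it must rise 20 mm or more to clear the bar, then leaves along its -x.
- rail: Fixed rail: two flat steel bars along its y, 270 mm long, between two posts; upper bar 5 mm thick, top edge 130 mm above the bench, nothing higher. Origin on the bench under the middle of the upper bar. Both cups hang on its -x side, about 60 mm either side of the middle, in either order. It stands left or right of the balance.
- pan (a point): Centre of the top face of the balance's square steel pan, 140 mm (x) by 150 mm (y), flat, 78 mm above the bench, fixed. Axes as the balance: x away from its display. The highest part of the balance.
- doser: Stand of the dosing pump, loose on the bench, about 1.5 kg: round foot 110 mm across, 20 mm thick, and upright barrel (43 mm across) whose top is 120 mm above the bench. Origin under the foot's centre, z up along the bore: 100 mm deep, open at the top, about 1.6 mm wider than the plunger's 20 mm rod. Low nozzle along +x. Left or right of the balance.
- knob_mid (a point): Centre of the plunger's black knob, an upright cylinder 30 mm across, 40 mm tall, on a 20 mm steel rod. z along the rod. About 0.14 kg, loose in the bore, no spring; fully home (as at the start) the knob's centre is 152 mm above the doser's origin and its underside 12 mm above the barrel. Let go, it drops home again.
- wide_cup: Shallow wide cup that hangs on the same rail by the same kind of hanger, 66 mm across and 40 mm tall; this point is the middle of its hanger, on the upper bar. Leave it hanging.
- small_bottle: White plastic bottle 40 mm across, 85 mm tall, near the front; origin under its foot. Leave alone.
- jar: Low white jar 52 mm across, 50 mm tall, near the front; origin under its foot. Leave alone.
- vial: Small amber vial 32 mm across, 60 mm tall, behind the balance; origin under its foot. Leave alone.
- measuring_cylinder: Glass measuring cylinder, foot 72 mm across, 160 mm tall, at the back; origin under its foot. Leave alone.
There are look-alikes about, which are no part of the job. What is shaped like the part that bears knob_mid but green is not meant.

How it is judged:
On the way, in this order (a step that is already met when the one before it is completed fails the run):
1. the tall cup is lifted off the rail, in the fingers (z of tall_cup_mid in the frame of rail above 0.118 m and contact force between tall_cup and the fingers above 0.5 N), for 0.1 s.
2. the tall cup stands upright and released on the middle of the balance pan, the plunger still home (horizontal distance between tall_cup_mid and pan below 0.045 m and angle between tall_cup_mid's own z axis and vertical below 0.12 rad and z of tall_cup_mid in the frame of pan between 0.028 and 0.042 m and contact force between tall_cup and the fingers below 0.05 N and z of knob_mid in the frame of doser below 0.162 m), for 0.2 s.
3. the plunger is drawn 50 mm and held, the stand still standing (z of knob_mid in the frame of doser between 0.194 and 0.21 m and angle between the z axis of knob_mid and the z axis of doser, either way round below 0.08 rad and contact force between plunger and the fingers above 1 N and distance of doser from where it was at the start of the episode below 0.04 m and angle between doser's own z axis and vertical below 0.08 rad and height (world z) of doser below 0.008 m), for 0.2 s.
At the end, for the whole second after the job is handed in: Fingers hold the plunger (over 1 N) drawn 50 mm (within 8) from home, still and in line with the bore (0.08 rad); the stand is upright on the bench, within 40 mm of its start; the tall cup stands released and upright (0.12 rad) on the pan within 45 mm of its centre (all of step 3 and horizontal distance between tall_cup_mid and pan below 0.045 m and angle between tall_cup_mid's own z axis and vertical below 0.12 rad and z of tall_cup_mid in the frame of pan between 0.028 and 0.042 m and contact force between tall_cup and the fingers below 0.05 N and linear speed of each of plunger, tall_cup below 0.02 m/s); the arm keeps its last pose, push and grip.
It fails at once if the wide cup is shifted more than 30 mm or tipped (distance of wide_cup from where it was at the start of the episode above 0.03 m or angle between wide_cup's own z axis and vertical above 0.5 rad).
It fails at once if a bottle, jar, vial or the measuring cylinder is shifted more than 30 mm or tipped over (distance of any of small_bottle, jar, vial, measuring_cylinder from where it was at the start of the episode above 0.03 m or angle between any of small_bottle, jar, vial, measuring_cylinder's own z axis and vertical above 0.5 rad).
It fails at once if the pump's stand is lifted, tipped or dragged more than 40 mm (distance of doser from where it was at the start of the episode above 0.04 m or angle between doser's own z axis and vertical above 0.15 rad or height (world z) of doser above 0.015 m).
It fails at once if the plunger is pulled right out of the barrel (z of knob_mid in the frame of doser above 0.247 m).
It also fails if it takes over 56 s, if anything falls off the work surface, if the arm or the gripper's body presses on something with over 40 N, if the wrist force passes 120 N, or if a joint passes its speed limit or range.

ROBOT

A 6-joint arm with a two-finger parallel gripper is mounted at the origin on the work surface. World frame = base frame: x ahead of the robot, y to its left, z up, the work surface at z = 0. Lengths are in m, angles in rad, forces in N, time in s.
With the tool pointing down it reaches from about 0.35 to 0.775 m from the base axis. Payload 7.3 kg.
Tool frame: the origin (TCP) lies midway between the tips of the shut fingers; the grasp point (between the pads) lies 19 mm behind it (robot.grasp_offset is the z of the grasp point in the tool frame, in m); z points along the fingers, y is the direction in which the jaws open and shut (so a half turn about z gives the same grasp; the last joint's range is limited). The gripper opens to 92 mm and grips with 3 to 60 N. Pads are 19 mm wide; open, the fingers measure 130 mm over their backs; the gripper's body (75 mm by 190 mm) begins 47 mm behind the grasp point.
Start: joints at [1.008, 0.342, 1.524, -0, 1.275, -0.146], TCP at [0.213, 0.48, 0.227] pointing down, gripper open.
Joint ranges: [-2.53, 2.53], [-0.77, 2.02], [0.04, 2.7], [-1, 4.14], [0.28, 2.66], [-3.11, 3.11]. Speed limits (rad/s): [2.57, 2.57, 3.14, 3.14, 3.14, 3.14].

INTERFACE

Orientations are given as [roll, pitch, yaw] about the fixed x, y, z axes, in that order (R = Rz(yaw) Ry(pitch) Rx(roll)).
In Python, from cell import observe, imaging, workorder, robot gives the robot as it stands. The module is installed in compiled form; this text tells all that it offers.
- The arm moves only by the tool send_rows, never from a script. Its argument "series" is a list of rows, each a list of 7 numbers: the shift along the tool's x, y, z in m, then the turn, a rotation vector about the tool's x, y, z in rad, then the closure, from 0 (fully open) to 1 (shut). A call has 1 to 5 rows; each row shifts and turns the commanded pose from where the row before left it, along the tool's axes as they then stand; what a row does not reach is not made up. A row lasts 1/12 s, in which the tool goes at most 41.7 mm and 7.16 degrees, less where a joint would pass 70% of its speed; a pose out of reach is approached as far as the arm can. A call is refused whole if a number of a shift passes 0.0417 or a number of a turn 0.125, either way. A call with a gripper value outside its range is refused whole. The fingers move at their own pace and stop on an object; "newtons" is the grip in N (left out, the last holds). Time passes only in rows, so rows that do not move let the fingers close. It gives the time, the measured TCP pose, the force and the opening at its end, in the units of the state.
- observe(): the state, without advancing time (a new reading comes with each control period).
- imaging.read_camera(name): name is "scene" or "side" or "wrist"; returns a dict with "color" (384x512x3 uint8, red, green, blue), "range_z" (384x512 float32, m along the optical axis (not along the pixel's ray), 0 where there is no reading), "vfov" (degrees; the focal length in pixels is half the picture's height over the tangent of half this angle, whatever the lens; pixels are square), "cx", "cy" (the principal point, pixels), "dist_coeffs" ([k1, k2, p1, p2, k3] as OpenCV has them; the pictures are not rectified), "T" (4x4, takes a point from camera to world coordinates). Camera axes: x right, y down, z forward; pixel columns grow to the right and rows downward; lengths in m; the calibration is good to about 2 mm. A picture is of the moment at which its call begins.
- workorder.hand_in(): hands the job in, once; it reports no verdict.
The state is a dict: "time": time; "qpos": joint angles; "qvel": joint speeds; "joint_efforts": joint torques, N m; "tool_pos": TCP position; "tool_rot": TCP orientation; "contact_force": force on the tool from outside, world axes, zero at the start; "torque": the same for the moment, N m; "opening": finger opening in m.
Only numpy, scipy, OpenCV 4.12 (cv2) and the standard library are available. Lean on these libraries where they do the work, as an engineer would, in place of code of your own. Each camera call takes 0.05 s, during which the arm holds its last target.

## Working session

There is one attempt and no reset: what is moved stays moved. The work goes in short steps, Python scripts to look and compute and a tool call to move; the robot and the scene stay as the last step left them, time stands still between calls to the robot, and variables do not carry over. Pictures are saved under pics/ and viewed, and the job is handed in when it is done.

Besides the shell and the picture viewer there is one more tool, called after "Emit:" as name(argument=value, ...) on one line, values as JSON. send_rows: Moves the arm, as the interface text tells. Its arguments: {"type":"object","properties":{"series":{"type":"array","items":{"type":"array","items":{"type":"number"}}},"newtons":{"type":"number"}},"required":["series"]}

```bash
mkdir -p pics
cat > h.py <<'E'
import numpy as np, cv2
from cell import observe, imaging, workorder, robot
def cam(n,save=None):
    d=imaging.read_camera(n)
    np.savez(f'{save or n}.npz',**{k:np.array(v) for k,v in d.items()})
    if save: cv2.imwrite(f'pics/{save}.png',d['color'][...,::-1])
    return d
def load(s): return dict(np.load(f'{s}.npz'))
def K(d):
    h=d['color'].shape[0]; f=h/2/np.tan(np.radians(float(d['vfov']))/2)
    return np.array([[f,0,float(d['cx'])],[0,f,float(d['cy'])],[0,0,1]])
def ray(d,u,v):
    p=cv2.undistortPoints(np.array([[[u,v]]],float),K(d),d['dist_coeffs'].astype(float))[0,0]
    T=d['T']; r=T[:3,:3]@np.array([p[0],p[1],1]); return T[:3,3],r
def onz(d,u,v,z):
    o,r=ray(d,u,v); return o+r*(z-o[2])/r[2]
def dep(d,u,v):
    o,r=ray(d,u,v); return o+r*d['range_z'][int(v),int(u)]
def tri(l):
    A=np.zeros((3,3));b=np.zeros(3)
    for d,u,v in l:
        o,r=ray(d,u,v); r=r/np.linalg.norm(r); P=np.eye(3)-np.outer(r,r); A+=P;b+=P@o
    x=np.linalg.solve(A,b); return x,[np.linalg.norm((np.eye(3)-np.outer(r/np.linalg.norm(r),r/np.linalg.norm(r)))@(x-o)) for o,r in [ray(*q) for q in l]]
def cloud(d):
    H,W=d['range_z'].shape; uu,vv=np.meshgrid(np.arange(W),np.arange(H))
    p=cv2.undistortPoints(np.stack([uu,vv],-1).reshape(-1,1,2).astype(float),K(d),d['dist_coeffs'].astype(float)).reshape(H,W,2)
    z=d['range_z'][...,None]; P=np.concatenate([p*z,z],-1)
    return P@d['T'][:3,:3].T+d['T'][:3,3]
def proj(d,X):
    Ti=np.linalg.inv(d['T']); return cv2.projectPoints(np.array(X,float).reshape(-1,1,3),cv2.Rodrigues(Ti[:3,:3])[0],Ti[:3,3],K(d),d['dist_coeffs'].astype(float))[0].reshape(-1,2)
E
python3 - <<'E'
from h import *
print(observe())
for n in ['scene','side','wrist']:
    d=cam(n,n+'0'); print(n,d['vfov'],d['cx'],d['cy'],d['dist_coeffs'],d['T'].round(3).tolist())
print([a for a in dir(robot) if a[0]!='_'], robot.grasp_offset)
E
```

```text
{'time': 0.0, 'qpos': array([ 1.00796254e+00,  3.42709606e-01,  1.52502128e+00,  3.45216465e-05,
        1.27538264e+00, -1.45982311e-01]), 'qvel': array([-0.001189  , -0.00090586,  0.00065033, -0.00055399,  0.00082933,
        0.00019051]), 'joint_efforts': array([ 1.79928534e-04, -4.31236553e+01, -2.44225860e+01,  7.17364834e-02,
        5.58151701e-02, -1.13323679e-04]), 'tool_pos': array([0.21230794, 0.47971587, 0.22605028]), 'tool_rot': array([-3.14009277e+00, -2.53891647e-04,  2.72473092e+00]), 'contact_force': array([-0.14545128,  0.05804496, -0.0267269 ]), 'torque': array([ 0.03491014,  0.03612849, -0.00092751]), 'opening': 0.09161370854376272}
scene 53.586704517683174 250.84803513371477 191.7264953881087 [0.02843826 0.         0.         0.         0.        ] [[0.43, 0.612, -0.664, 1.226], [0.903, -0.291, 0.316, -0.31], [-0.0, -0.736, -0.677, 0.766], [0.0, 0.0, 0.0, 1.0]]
side 49.05026436474084 256.49997901889236 187.0232071451252 [-0.09169214  0.          0.          0.          0.        ] [[-0.952, -0.22, 0.215, 0.292], [-0.307, 0.711, -0.633, 0.786], [-0.014, -0.668, -0.744, 1.0], [0.0, 0.0, 0.0, 1.0]]
wrist 64.0217649924528 259.1207699419063 192.217039032019 [-0.08051619  0.          0.          0.          0.        ] [[0.405, 0.883, 0.236, 0.148], [0.914, -0.391, -0.105, 0.509], [-0.001, 0.258, -0.966, 0.384], [0.0, 0.0, 0.0, 1.0]]
['IKError', 'grasp_offset'] -0.0188
```

View pics/scene0.png

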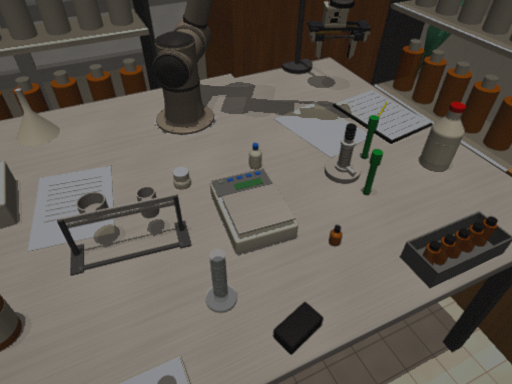

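View pics/side0.png

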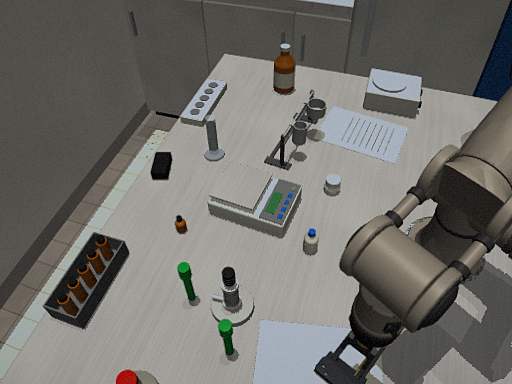

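View pics/wrist0.png

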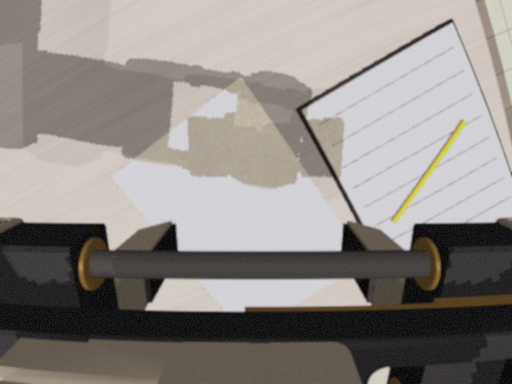

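The scene shows the rail at about (125,230) with the wide cup at (93,215) and the tall cup at (149,203), the balance at (255,210), the doser at (345,160), and green look-alikes at (370,137) and (373,172). I'll enlarge these.

Run:
```python
from h import *
def crop(s,x0,y0,w,h,k,name):
    d=load(s); c=d['color'][y0:y0+h,x0:x0+w,::-1]
    cv2.imwrite(f'pics/{name}.png',cv2.resize(c,None,fx=k,fy=k,interpolation=cv2.INTER_CUBIC))
crop('scene0',55,165,150,110,5,'c1')
crop('side0',255,85,90,100,6,'c2')
crop('scene0',310,105,90,90,6,'c3')
crop('side0',170,250,100,110,5,'c4')
```

```text
(no output)
```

View pics/c1.png

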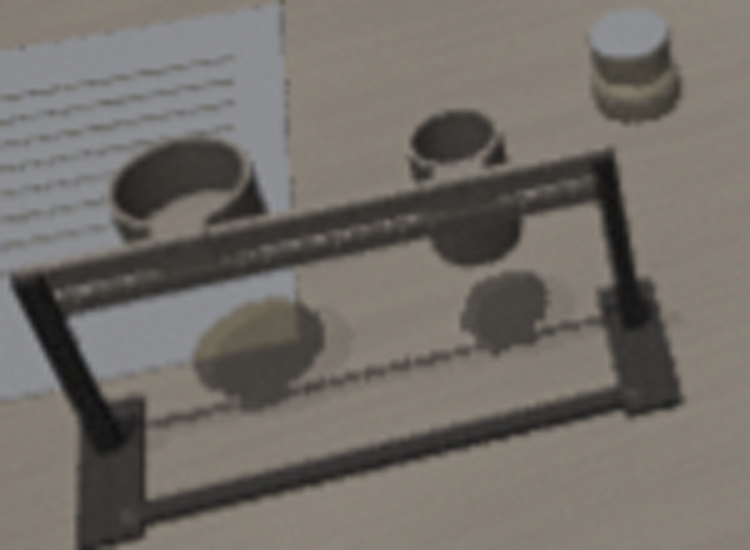

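View pics/c2.png

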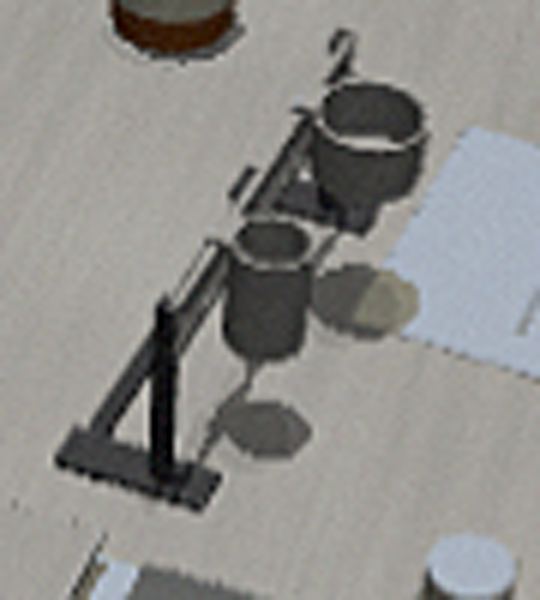

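View pics/c3.png

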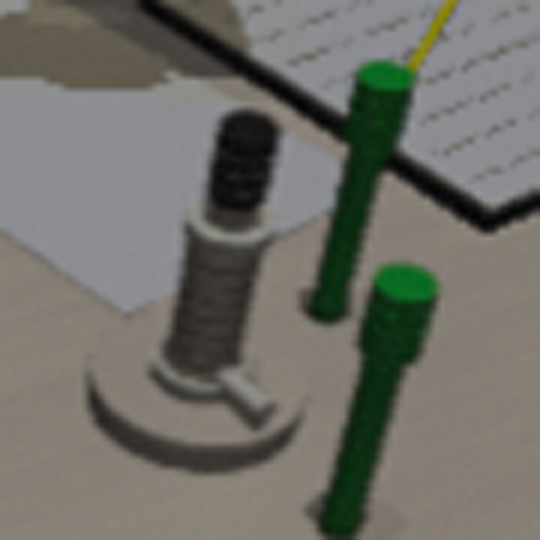

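View pics/c4.png

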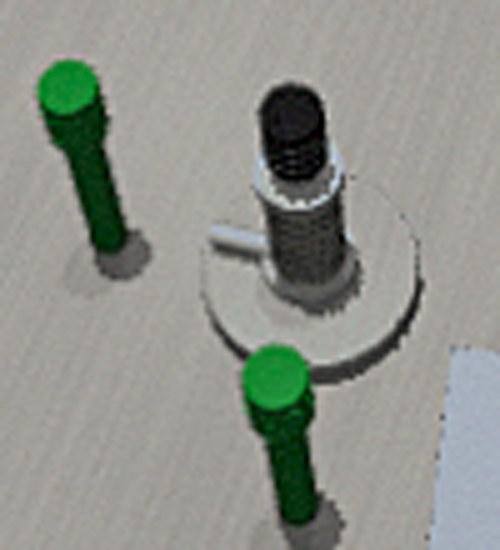

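Run:
```python
from h import *
s=load('scene0'); w=load('side0')
def px(x0,y0,k,u,v): return (x0+(u+.5)/k-.5, y0+(v+.5)/k-.5)
print('rim',tri([(s,*px(55,165,5,457,146)),(w,*px(255,85,6,271,243))]))
print('knobtop',tri([(s,*px(310,105,6,249,130)),(w,*px(170,250,5,292,112))]))
# widecup rim
print('wide',tri([(s,*px(55,165,5,180,187)),(w,*px(255,85,6,373,125))]))
# green tops
print('gA',tri([(s,*px(310,105,6,385,76)),(w,*px(170,250,5,277,377))]))
print('gB',tri([(s,*px(310,105,6,405,284)),(w,*px(170,250,5,69,87))]))
for n,d in (('s',s),('w',w)):
    C=cloud(d).reshape(-1,3); ok=(d['range_z'].reshape(-1)>0)
    C=C[ok]
    m=(C[:,0]>.2)&(C[:,0]<.9)&(abs(C[:,1])<.6)&(C[:,2]>.02)&(C[:,2]<.25)
    C=C[m]
    # top-down map
    r=900; im=np.zeros((1080,630,3),np.uint8)+40
    o=np.argsort(C[:,2]);C=C[o]
    col=cv2.applyColorMap((np.clip(C[:,2]/.22,0,1)*255).astype(np.uint8).reshape(-1,1),cv2.COLORMAP_JET)[:,0]
    # image row: x up ; col: y left
    for p,c in zip(C,col): cv2.circle(im,(int((.6-p[1])*650),int((.9-p[0])*780)),1,c.tolist(),-1)
    cv2.imwrite(f'pics/top_{n}.png',im[:560,:])
    for z0,z1 in ((.074,.084),(.125,.135),(.165,.18)):
        q=C[(C[:,2]>z0)&(C[:,2]<z1)]
        print(n,z0,len(q),np.median(q,0).round(3),q.min(0).round(3),q.max(0).round(3))
```

```text
rim (array([ 0.49441014, -0.24899272,  0.1285481 ]), [np.float64(0.0015787588910033247), np.float64(0.00157875889100335)])
knobtop (array([0.51473381, 0.34349011, 0.16937077]), [np.float64(7.14307768514134e-05), np.float64(7.143077685131271e-05)])
wide (array([ 0.46418602, -0.37446349,  0.12473772]), [np.float64(0.0004653297447749468), np.float64(0.00046532974477491785)])
gA (array([0.48100267, 0.45591303, 0.14996034]), [np.float64(0.0001522277638206238), np.float64(0.00015222776382036555)])
gB (array([0.62423388, 0.3522276 , 0.14970223]), [np.float64(1.09469413989354e-05), np.float64(1.0946941398843919e-05)])
s 0.074 2937 [ 0.61  -0.006  0.079] [ 0.2   -0.588  0.074] [0.9   0.6   0.084]
s 0.125 901 [ 0.509 -0.288  0.13 ] [ 0.434 -0.451  0.125] [0.785 0.599 0.135]
s 0.165 69 [0.519 0.342 0.171] [0.501 0.329 0.165] [0.53  0.359 0.176]
w 0.074 2368 [0.605 0.011 0.078] [ 0.201 -0.6    0.074] [0.9   0.504 0.084]
w 0.125 461 [ 0.507 -0.268  0.131] [ 0.432 -0.6    0.125] [0.779 0.6   0.135]
w 0.165 161 [0.515 0.346 0.173] [ 0.5   -0.6    0.165] [0.765 0.361 0.18 ]
```

Run:
```python
from h import *
d=load('scene0')
c=d['color'][150:260,195:310,::-1]; cv2.imwrite('pics/c5.png',cv2.resize(c,None,fx=5,fy=5,interpolation=cv2.INTER_CUBIC))
d=load('side0')
c=d['color'][155:245,195:315,::-1]; cv2.imwrite('pics/c6.png',cv2.resize(c,None,fx=5,fy=5,interpolation=cv2.INTER_CUBIC))
```

```text
(no output)
```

View pics/c5.png

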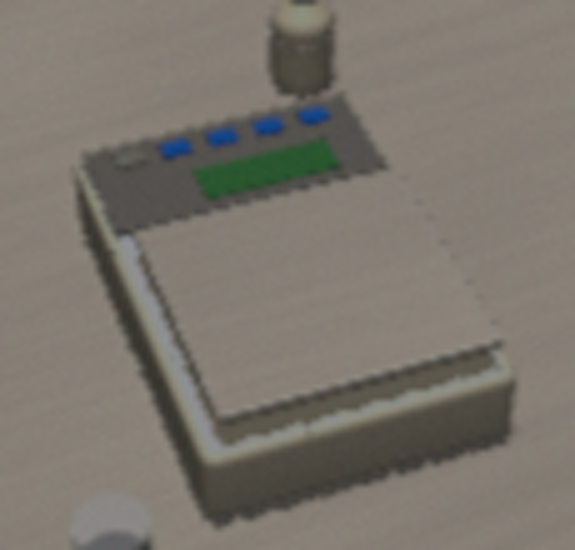

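View pics/c6.png

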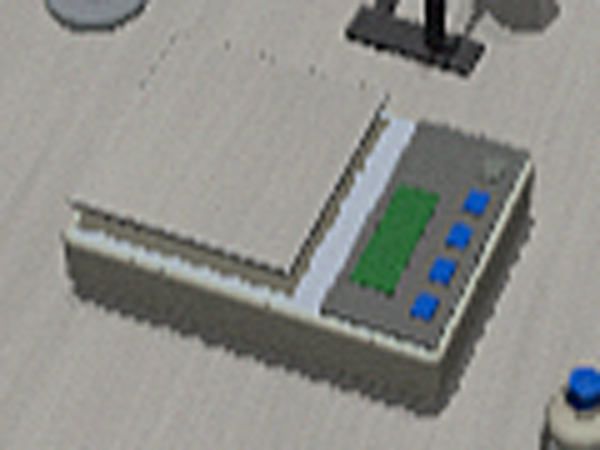

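View pics/top_s.png

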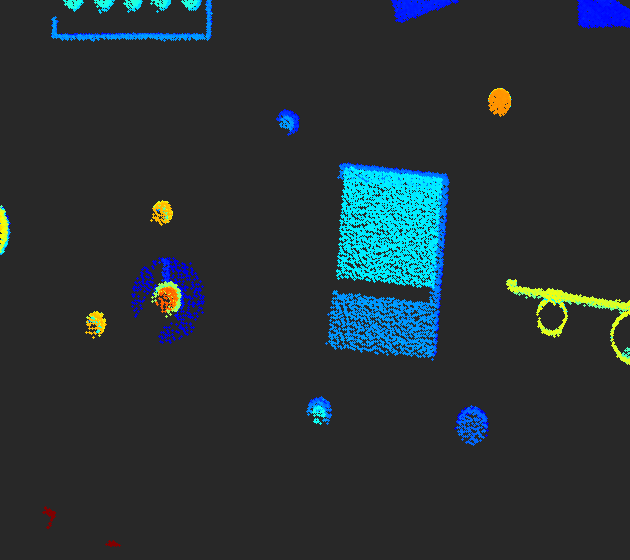

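Run:
```python
from h import *
for n in ('scene0','side0'):
    d=load(n); C=cloud(d).reshape(-1,3)
    def box(x0,x1,y0,y1,z0,z1): 
        return C[(C[:,0]>x0)&(C[:,0]<x1)&(C[:,1]>y0)&(C[:,1]<y1)&(C[:,2]>z0)&(C[:,2]<z1)]
    q=box(.53,.72,-.1,.12,.070,.088)
    r=cv2.minAreaRect(q[:,:2].astype(np.float32)); print(n,'pan',r,q[:,2].mean(),cv2.boxPoints(r).round(3).tolist())
    q=box(.46,.56,-.46,-.17,.11,.14); 
    # bar
    b=box(.46,.56,-.46,-.17,.120,.134)
    k=np.polyfit(b[:,1],b[:,0],1)
    for i in range(8):
        res=b[:,0]-np.polyval(k,b[:,1]); b2=b[abs(res-np.median(res))<.006]; k=np.polyfit(b2[:,1],b2[:,0],1)
    print('bar',k,np.arctan(k[0]),len(b2),b2[:,1].min(),b2[:,1].max(),b2[:,2].max())
    q=box(.46,.535,-.28,-.215,.05,.14); print('cup z',q[:,2].min(),np.percentile(q[:,2],[2,98]),q[:,:2].min(0),q[:,:2].max(0))
    from scipy.optimize import least_squares
    q=box(.46,.505,-.28,-.215,.06,.122)
    f=least_squares(lambda p:np.hypot(q[:,0]-p[0],q[:,1]-p[1])-.0225,[.494,-.249],loss='soft_l1',f_scale=.002); print('cup c',f.x,len(q))
    q=box(.49,.55,.31,.38,.135,.172); f=least_squares(lambda p:np.hypot(q[:,0]-p[0],q[:,1]-p[1])-.015,[.515,.343],loss='soft_l1',f_scale=.002);print('knob c',f.x,len(q))
    for nm,x,y in (('bottle',.375,.11),('jar',.355,-.125),('vial',.745,.155),('cyl',.77,-.17)):
        q=box(x-.05,x+.05,y-.05,y+.05,.02,.2); print(nm,np.median(q,0).round(3),q[:,2].max().round(3))
```

```text
scene0 pan ((0.6080508828163147, 0.0009973347187042236), (0.1501246988773346, 0.14257586002349854), 84.90643310546875) 0.07856068221065896 [[0.5299999713897705, -0.06700000166893005], [0.671999990940094, -0.07999999821186066], [0.6859999895095825, 0.0689999982714653], [0.5440000295639038, 0.0820000022649765]]
bar [0.12993198 0.55550074] 0.12920810946127717 589 -0.45122867419501783 -0.18131960835264085 0.13398148551943723
cup z 0.06399380421204726 [0.0686422  0.13433872] [ 0.46829025 -0.27990372] [ 0.52917735 -0.21501834]
cup c [ 0.49591864 -0.24899208] 98
knob c [0.51526391 0.34449839] 140
bottle [0.378 0.105 0.053] 0.089
jar [ 0.364 -0.128  0.048] 0.054
vial [0.747 0.153 0.04 ] 0.063
cyl [ 0.781 -0.172  0.116] 0.163
side0 pan ((0.6072568893432617, 0.005423523485660553), (0.15342359244823456, 0.14237211644649506), 84.20184326171875) 0.07811452075940561 [[0.5289999842643738, -0.06400000303983688], [0.6700000166893005, -0.07800000160932541], [0.6859999895095825, 0.07500000298023224], [0.5440000295639038, 0.08900000154972076]]
bar [0.07073164 0.52521901] 0.0706140409896871 87 -0.4477944029911428 -0.225943136992783 0.13370452004866862
cup z 0.06281274482511823 [0.06680586 0.13468545] [ 0.46902896 -0.27853246] [ 0.52701413 -0.21593949]
cup c [ 0.49292714 -0.24645701] 195
knob c [0.51517654 0.34457239] 130
bottle [0.366 0.124 0.056] 0.091
jar [ 0.35  -0.112  0.048] 0.056
vial [0.737 0.166 0.041] 0.065
cyl [ 0.763 -0.154  0.104] 0.167
```

Emit:
send_rows(series=[[0, 0, -0.01, 0, 0, -0.096, 0], [0, 0, -0.01, 0, 0, -0.096, 0], [0, 0, -0.005, 0, 0, -0.096, 0], [-0.022, -0.025, 0, 0, 0, 0, 0], [-0.022, -0.025, 0, 0, 0, 0, 0]])

```text
time: 0.57
tool_pos: [0.2494, 0.4249, 0.2516]
tool_rot: [3.141, 0.0, 3.016]
contact_force: [1.5, 0.2, -1.2]
opening: 0.0919
```

Emit:
send_rows(series=[[-0.022, -0.025, 0, 0, 0, 0, 0], [-0.022, -0.025, 0, 0, 0, 0, 0], [-0.022, -0.025, 0, 0, 0, 0, 0], [-0.022, -0.025, 0, 0, 0, 0, 0], [-0.022, -0.025, 0, 0, 0, 0, 0]])

```text
time: 0.98
tool_pos: [0.3432, 0.2853, 0.2516]
tool_rot: [-3.142, -0.0, 3.013]
contact_force: [0.8, 0.8, 0.0]
opening: 0.092
```

Emit:
send_rows(series=[[-0.022, -0.025, 0, 0, 0, 0, 0], [-0.022, -0.025, 0, 0, 0, 0, 0], [-0.022, -0.025, 0, 0, 0, 0, 0], [0, 0, 0, 0, 0, 0, 0], [0, 0, 0, 0, 0, 0, 0]])

```text
time: 1.4
tool_pos: [0.3991, 0.2027, 0.2515]
tool_rot: [-3.142, -0.001, 3.009]
contact_force: [-0.3, -0.2, 0.2]
opening: 0.0922
```

Emit:
send_rows(series=[[-0.0117, -0.0334, 0, 0, 0, 0, 0], [-0.0117, -0.0334, 0, 0, 0, 0, 0], [-0.0117, -0.0334, 0, 0, 0, 0, 0], [-0.0117, -0.0334, 0, 0, 0, 0, 0], [-0.0117, -0.0334, 0, 0, 0, 0, 0]])

```text
time: 1.82
tool_pos: [0.4348, 0.0307, 0.2517]
tool_rot: [3.141, -0.0, 3.015]
contact_force: [0.5, -0.2, -0.4]
opening: 0.092
```

Emit:
send_rows(series=[[-0.0117, -0.0334, 0, 0, 0, 0, 0], [-0.0117, -0.0334, 0, 0, 0, 0, 0], [-0.0117, -0.0334, 0, 0, 0, 0, 0], [-0.0117, -0.0334, 0, 0, 0, 0, 0], [-0.0117, -0.0334, 0, 0, 0, 0, 0]])

```text
time: 2.23
tool_pos: [0.472, -0.1425, 0.2517]
tool_rot: [3.141, -0.0, 3.014]
contact_force: [1.1, 0.3, -0.1]
opening: 0.0919
```

Emit:
send_rows(series=[[-0.0117, -0.0334, 0, 0, 0, 0, 0], [-0.0117, -0.0334, 0, 0, 0, 0, 0], [-0.0117, -0.0334, 0, 0, 0, 0, 0], [0, 0, 0.02, 0, 0, 0, 0], [0, 0, 0, 0, 0, 0, 0]])

```text
time: 2.65
tool_pos: [0.4929, -0.2456, 0.2282]
tool_rot: [3.138, -0.005, 3.012]
contact_force: [-1.6, 1.3, -0.7]
opening: 0.0921
```

Run:
```python
from h import *
d=cam('wrist','w1'); o=observe(); print(o['tool_pos'],o['tool_rot'],o['time'])
d=cam('scene','s1')
c=d['color'][120:280,40:240,::-1]; cv2.imwrite('pics/s1c.png',cv2.resize(c,None,fx=4,fy=4,interpolation=cv2.INTER_CUBIC))
w=load('w1'); print(proj(w,[[.494,-.248,.13],[.494,-.248,.1],[0.4765,-.3715,.13]]))
```

```text
[ 0.49299118 -0.24459341  0.22965897] [ 3.13842233 -0.00457036  3.01304563] 2.7
[[255.43421281 196.13436282]
 [255.67329449 187.83705278]
 [113.92510449 194.70113794]]
```

View pics/w1.png

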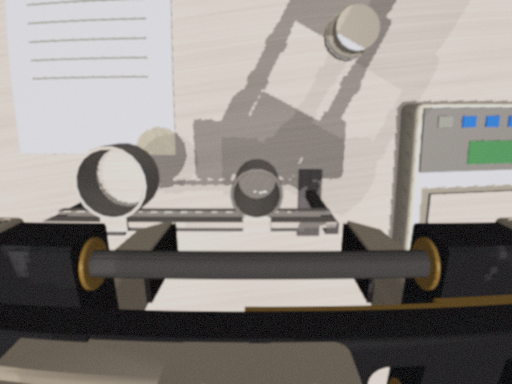

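View pics/s1c.png

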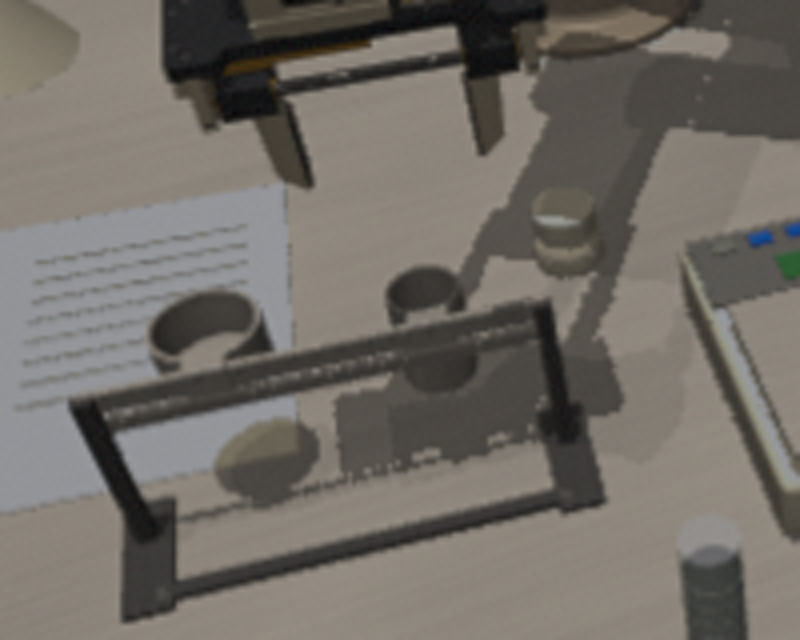

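Run:
```python
from h import *
d=load('w1')
c=d['color'][140:240,60:345,::-1].copy(); c=cv2.resize(c,None,fx=2.8,fy=5,interpolation=cv2.INTER_CUBIC)
c=d['color'][145:240,190:330,::-1].copy(); c=cv2.resize(c,None,fx=5.7,fy=5.7,interpolation=cv2.INTER_CUBIC)
cv2.imwrite('pics/w1c.png',c)
C=cloud(d).reshape(-1,3);q=C[(abs(C[:,0]-.495)<.06)&(abs(C[:,1]+.248)<.035)&(C[:,2]>.12)&(C[:,2]<.14)]
print(len(q),q.min(0),q.max(0),np.median(q,0))
```

```text
1654 [ 0.46972112 -0.28293923  0.12003692] [ 0.52737819 -0.21300462  0.13576398] [ 0.51372183 -0.24818663  0.13171456]
```

View pics/w1c.png

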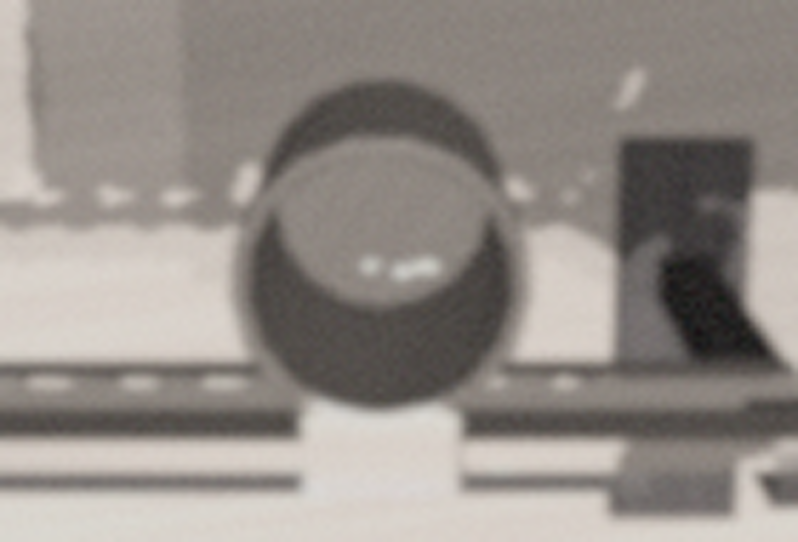

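Run:
```python
from h import *
d=load('w1'); s=load('scene0'); w=load('side0')
u,v=190+380.5/5.7-.5,145+273.5/5.7-.5
for z in (.13,.132): print(onz(d,u,v,z),onz(s,146.4,194.1,z),onz(w,300.2,125.5,z))
print(tri([(d,u,v),(s,146.4,194.1),(w,300.2,125.5)]))
# tab center
u,v=190+381.5/5.7-.5,145+450/5.7-.5; print('tab',onz(d,u,v,.132))
```

```text
[ 0.49084621 -0.24686343  0.13      ] [ 0.49948249 -0.24766606  0.13      ] [ 0.49153151 -0.24770029  0.13      ]
[ 0.49032579 -0.24678404  0.132     ] [ 0.50176507 -0.24786058  0.132     ] [ 0.49107272 -0.24532407  0.132     ]
(array([ 0.49253222, -0.24790865,  0.12668688]), [np.float64(0.0012061999210836905), np.float64(0.002207825100218374), np.float64(0.002488334854219285)])
tab [ 0.5183374  -0.25035144  0.132     ]
```

Emit:
send_rows(series=[[0, -0.002, 0.02, 0, 0, 0, 0], [0, 0, 0.03, 0, 0, 0, 0], [0, 0, 0.03, 0, 0, 0, 0], [0, 0, 0.03, 0, 0, 0, 0], [0, 0, 0, 0, 0, 0, 0]])

```text
time: 3.17
tool_pos: [0.4912, -0.2446, 0.1177]
tool_rot: [3.137, -0.008, 3.015]
contact_force: [-1.4, 0.8, -0.2]
opening: 0.0921
```

Emit:
send_rows(series=[[0, 0, 0, 0, 0, 0, 0], [0, 0, 0, 0, 0, 0, 0]])

```text
time: 3.33
tool_pos: [0.4947, -0.248, 0.124]
tool_rot: [-3.14, 0.003, 3.014]
contact_force: [-0.4, -0.4, 0.6]
opening: 0.0918
```

Run:
```python
from h import *
for n in ('scene','side'):
    d=cam(n,n+'2')
    a=(40,120,200,160) if n=='scene' else (230,80,130,120)
    c=d['color'][a[1]:a[1]+a[3],a[0]:a[0]+a[2],::-1]; cv2.imwrite(f'pics/{n}2c.png',cv2.resize(c,None,fx=3.8,fy=3.8,interpolation=cv2.INTER_CUBIC))
print(observe()['tool_pos'])
```

```text
[ 0.4947711  -0.24853006  0.12425249]
```

View pics/scene2c.png

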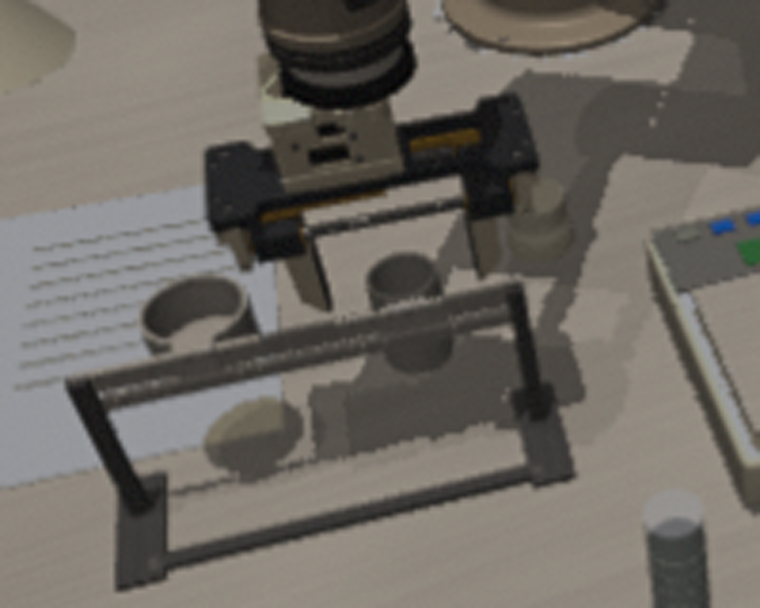

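View pics/side2c.png

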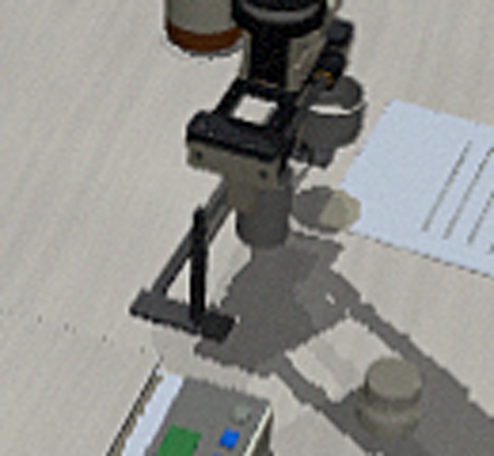

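Emit:
send_rows(series=[[0.002, 0, 0.02, 0, 0, 0, 0], [0, 0, 0.021, 0, 0, 0, 0], [0, 0, 0, 0, 0, 0, 0], [0, 0, 0, 0, 0, 0, 0]])

```text
time: 3.77
tool_pos: [0.4916, -0.248, 0.0815]
tool_rot: [3.141, 0.0, 3.013]
contact_force: [1.0, -0.1, 0.5]
opening: 0.0916
```

Emit:
send_rows(newtons=12, series=[[0, 0, 0, 0, 0, 0, 1], [0, 0, 0, 0, 0, 0, 1], [0, 0, 0, 0, 0, 0, 1], [0, 0, 0, 0, 0, 0, 1], [0, 0, 0, 0, 0, 0, 1]])

```text
time: 4.18
tool_pos: [0.4917, -0.2481, 0.0813]
tool_rot: [-3.141, 0.001, 3.013]
contact_force: [-0.0, -0.2, 0.1]
opening: 0.0632
```

Emit:
send_rows(series=[[0, 0, 0, 0, 0, 0, 1], [0, 0, 0, 0, 0, 0, 1], [0, 0, 0, 0, 0, 0, 1]])

```text
time: 4.43
tool_pos: [0.4915, -0.248, 0.0808]
tool_rot: [3.141, 0.0, 3.013]
contact_force: [0.2, -0.2, -0.8]
opening: 0.0467
```

Emit:
send_rows(newtons=20, series=[[0, 0, 0, 0, 0, 0, 1], [0, 0, 0, 0, 0, 0, 1], [0, 0, 0, 0, 0, 0, 1]])

```text
time: 4.68
tool_pos: [0.4914, -0.248, 0.0807]
tool_rot: [3.142, 0.0, 3.013]
contact_force: [-0.3, 0.6, 0.8]
opening: 0.0463
```

Emit:
send_rows(series=[[0, 0, -0.01, 0, 0, 0, 1], [0, 0, -0.015, 0, 0, 0, 1], [0, 0, -0.015, 0, 0, 0, 1], [0, 0, 0, 0, 0, 0, 1], [0, 0, 0, 0, 0, 0, 1]])

```text
time: 5.1
tool_pos: [0.4925, -0.2488, 0.123]
tool_rot: [-3.139, 0.004, 3.013]
contact_force: [-2.8, 1.0, 16.1]
opening: 0.0465
```

Run:
```python
from h import *
for n in ('scene','side'):
    d=cam(n,n+'3')
    a=(40,120,200,160) if n=='scene' else (230,80,130,120)
    c=d['color'][a[1]:a[1]+a[3],a[0]:a[0]+a[2],::-1]; cv2.imwrite(f'pics/{n}3c.png',cv2.resize(c,None,fx=3.8,fy=3.8,interpolation=cv2.INTER_CUBIC))
print(observe()['tool_pos'],observe()['contact_force'])
```

```text
[ 0.49246443 -0.24884845  0.12295978] [-2.78223529  1.88742856 14.82401359]
```

View pics/scene3c.png

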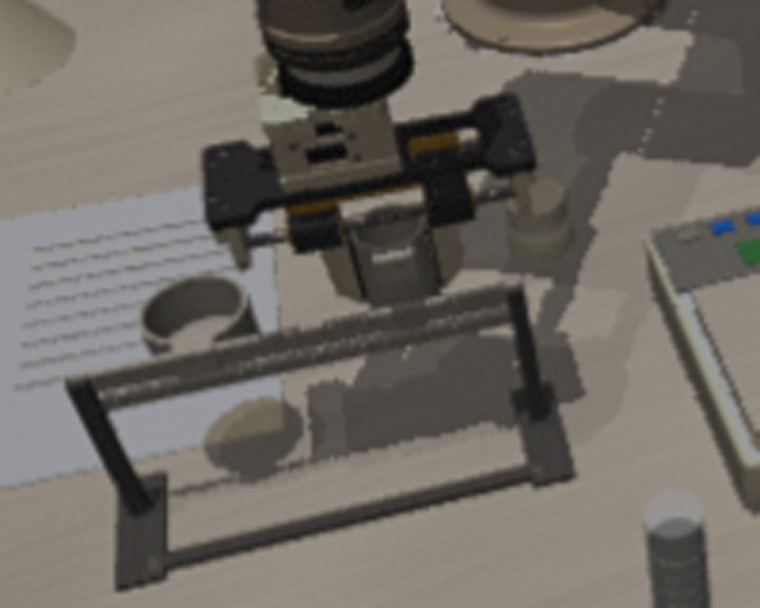

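View pics/side3c.png

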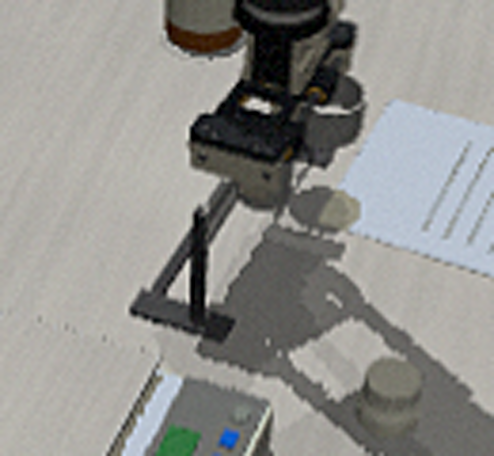

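Emit:
send_rows(series=[[0, 0, 0, 0, 0, 0, 1], [0, 0, 0, 0, 0, 0, 1]])

```text
time: 5.37
tool_pos: [0.4925, -0.2489, 0.123]
tool_rot: [-3.139, 0.004, 3.013]
contact_force: [-3.0, 1.1, 14.9]
opening: 0.0466
```

Run:
```python
from h import *
d=cam('wrist','w3'); o=observe(); print(o['tool_pos'],o['contact_force'],o['torque'],o['joint_efforts'])
```

```text
[ 0.49245925 -0.24883504  0.12293204] [-3.12740269  0.99165719 14.92624358] [0.14814885 0.1389292  0.04320027] [ 2.30515162e-01 -3.90295887e+01 -1.77570963e+01  2.20140000e-02
 -4.76254150e-01  1.08003878e-02]
```

View pics/w3.png

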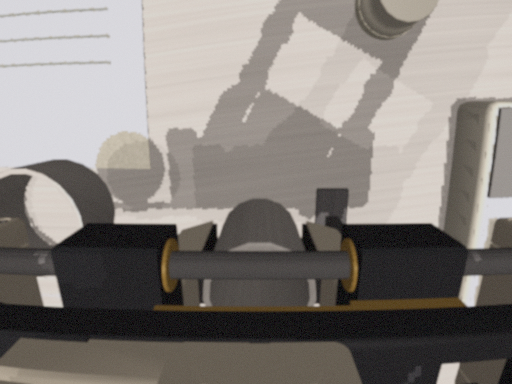

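Emit:
send_rows(series=[[0, 0, -0.01, 0, 0, 0, 1], [0, 0, -0.01, 0, 0, 0, 1], [0, 0, 0, 0, 0, 0, 1], [0, 0, 0, 0, 0, 0, 1], [0, 0, 0, 0, 0, 0, 1]])

```text
time: 5.83
tool_pos: [0.4912, -0.2478, 0.1402]
tool_rot: [3.141, -0.001, 3.013]
contact_force: [-0.3, 0.8, -1.4]
opening: 0.0465
```

Emit:
send_rows(series=[[0, 0, -0.02, 0, 0, 0, 1], [0, 0, -0.015, 0, 0, 0, 1], [-0.0083, 0.0264, 0, 0, 0, 0, 1], [-0.0083, 0.0264, 0, 0, 0, 0, 1], [-0.0083, 0.0264, 0, 0, 0, 0, 1]])

```text
time: 6.25
tool_pos: [0.5262, -0.1719, 0.1752]
tool_rot: [3.141, -0.001, 3.011]
contact_force: [-0.1, -0.2, -0.6]
opening: 0.0465
```

Emit:
send_rows(series=[[-0.0083, 0.0264, 0, 0, 0, 0, 1], [-0.0083, 0.0264, 0, 0, 0, 0, 1], [-0.0083, 0.0264, 0, 0, 0, 0, 1], [-0.0083, 0.0264, 0, 0, 0, 0, 1], [-0.0083, 0.0264, 0, 0, 0, 0, 1]])

```text
time: 6.67
tool_pos: [0.5844, -0.0456, 0.1748]
tool_rot: [3.141, -0.002, 3.013]
contact_force: [0.8, -0.6, -1.3]
opening: 0.0463
```

Emit:
send_rows(series=[[-0.0083, 0.0264, 0, 0, 0, 0, 1], [-0.0083, 0.0264, 0, 0, 0, 0, 1], [0, 0, 0, 0, 0, 0, 1], [0, 0, 0, 0, 0, 0, 1], [0, 0, 0, 0, 0, 0, 1]])

```text
time: 7.08
tool_pos: [0.6071, 0.0029, 0.1749]
tool_rot: [-3.141, -0.002, 3.013]
contact_force: [-0.1, 0.2, -0.1]
opening: 0.0467
```

Run:
```python
from h import *
for n in ('scene','side','wrist'):
    d=cam(n,n+'4')
    if n=='wrist':continue
    a=(50,100,260,180) if n=='scene' else (190,80,150,170)
    c=d['color'][a[1]:a[1]+a[3],a[0]:a[0]+a[2],::-1]; cv2.imwrite(f'pics/{n}4c.png',cv2.resize(c,None,fx=3,fy=3,interpolation=cv2.INTER_CUBIC))
print(observe()['tool_pos'],observe()['contact_force'])
```

```text
[0.60727008 0.00205608 0.17555902] [ 0.04277486 -0.85256288 -1.57382807]
```

View pics/scene4c.png

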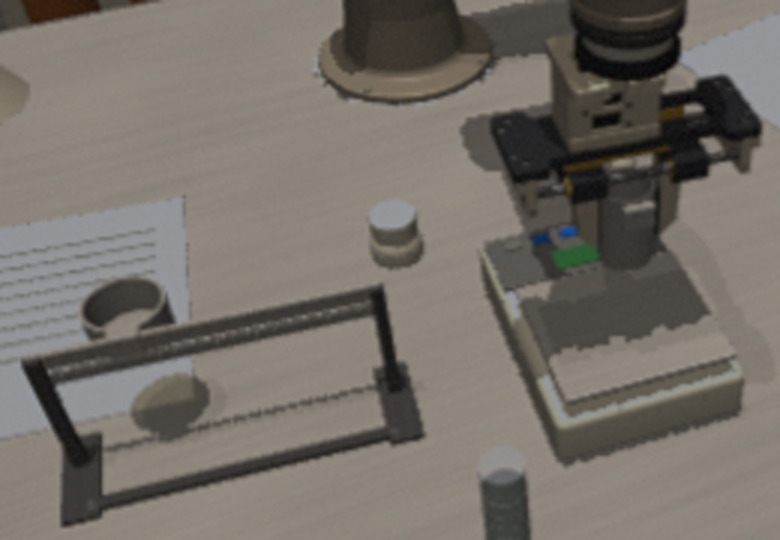

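View pics/side4c.png

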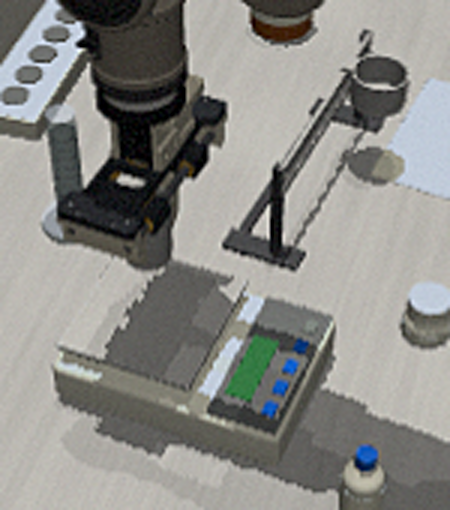

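Emit:
send_rows(series=[[0, 0, 0.02, 0, 0, 0, 1], [0, 0, 0.02, 0, 0, 0, 1], [0, 0, 0.02, 0, 0, 0, 1], [0, 0, 0.01, 0, 0, 0, 1], [0, 0, 0, 0, 0, 0, 1]])

```text
time: 7.65
tool_pos: [0.606, 0.0026, 0.1034]
tool_rot: [-3.142, -0.005, 3.012]
contact_force: [-0.9, -0.1, -0.1]
opening: 0.0466
```

Emit:
send_rows(series=[[0, 0, 0.0, 0, 0, 0, 1], [0, 0, 0.002, 0, 0, 0, 1], [0, 0, 0.001, 0, 0, 0, 1], [0, 0, 0, 0, 0, 0, 1]])

```text
time: 7.98
tool_pos: [0.6081, 0.0031, 0.1035]
tool_rot: [3.142, 0.001, 3.013]
contact_force: [0.3, -0.1, -1.4]
opening: 0.0465
```

Run:
```python
from h import *
for n in ('scene','side'):
    d=cam(n,n+'5')
    a=(190,110,130,140) if n=='scene' else (190,120,130,120)
    c=d['color'][a[1]:a[1]+a[3],a[0]:a[0]+a[2],::-1]; cv2.imwrite(f'pics/{n}5c.png',cv2.resize(c,None,fx=4,fy=4,interpolation=cv2.INTER_CUBIC))
print(observe()['tool_pos'],observe()['contact_force'])
```

```text
[0.60794489 0.00320287 0.10337808] [-0.15303467 -0.42257042 -0.72429297]
```

View pics/scene5c.png

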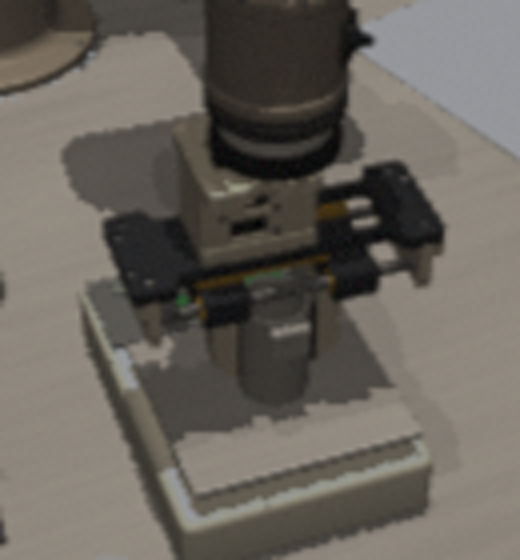

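View pics/side5c.png

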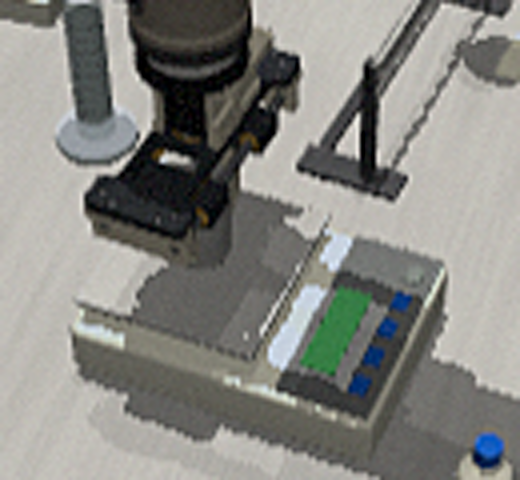

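Emit:
send_rows(series=[[0, 0, 0.002, 0, 0, 0, 1], [0, 0, 0.001, 0, 0, 0, 1], [0, 0, 0, 0, 0, 0, 1], [0, 0, 0, 0, 0, 0, 1]])

```text
time: 8.42
tool_pos: [0.6076, 0.0033, 0.0996]
tool_rot: [3.141, -0.0, 3.013]
contact_force: [0.7, 0.1, 0.2]
opening: 0.0462
```

Emit:
send_rows(series=[[0, 0, 0.001, 0, 0, 0, 1], [0, 0, 0, 0, 0, 0, 1], [0, 0, 0, 0, 0, 0, 1]])

```text
time: 8.67
tool_pos: [0.6076, 0.0032, 0.0986]
tool_rot: [3.141, -0.0, 3.013]
contact_force: [-0.6, -0.3, -0.7]
opening: 0.0462
```

Emit:
send_rows(series=[[0, 0, 0.001, 0, 0, 0, 1], [0, 0, 0, 0, 0, 0, 1], [0, 0, 0, 0, 0, 0, 1]])

```text
time: 8.92
tool_pos: [0.6076, 0.0032, 0.0976]
tool_rot: [3.142, -0.0, 3.013]
contact_force: [-0.4, 0.6, -1.3]
opening: 0.0466
```

Emit:
send_rows(series=[[0, 0, 0.001, 0, 0, 0, 1], [0, 0, 0, 0, 0, 0, 1], [0, 0, 0, 0, 0, 0, 1]])

```text
time: 9.17
tool_pos: [0.6077, 0.0032, 0.0967]
tool_rot: [3.142, 0.0, 3.013]
contact_force: [1.4, -0.1, -0.2]
opening: 0.0464
```

Emit:
send_rows(series=[[0, 0, 0.001, 0, 0, 0, 1], [0, 0, 0, 0, 0, 0, 1], [0, 0, 0, 0, 0, 0, 1]])

```text
time: 9.42
tool_pos: [0.6079, 0.0032, 0.0965]
tool_rot: [3.142, 0.001, 3.013]
contact_force: [-1.1, -0.4, 4.6]
opening: 0.0464
```

Run:
```python
from h import *
for n in ('scene','side'):
    d=cam(n,n+'6')
    a=(230,170,70,60) if n=='scene' else (210,140,70,60)
    c=d['color'][a[1]:a[1]+a[3],a[0]:a[0]+a[2],::-1]; cv2.imwrite(f'pics/{n}6c.png',cv2.resize(c,None,fx=9,fy=9,interpolation=cv2.INTER_CUBIC))
o=observe();print(o['tool_pos'],o['contact_force'])
s=load('scene6');x=[.6077,.0032];v=s['T'][:2,3]-x;v/=np.hypot(*v)
print(proj(s,[[*(x+v*.023),.078],[*(x+v*.023),.083]])-[230,170])
```

```text
[0.60790505 0.00317701 0.09647848] [-1.86165208  0.07291859  5.55492319]
[[27.47621143 42.65713373]
 [27.49887269 41.26721366]]
```

View pics/scene6c.png

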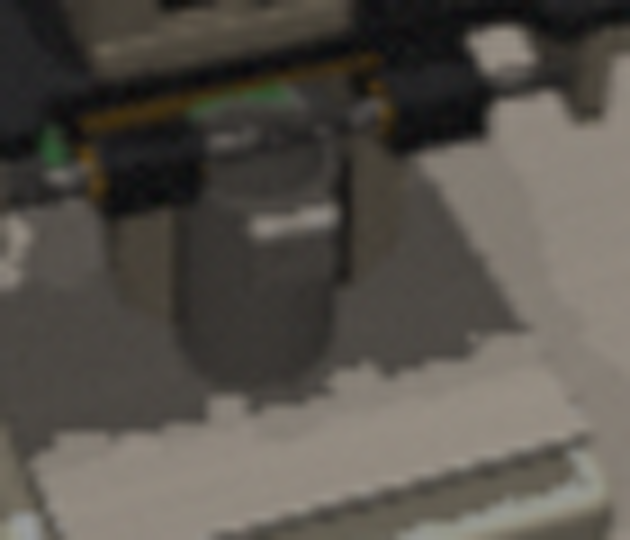

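Emit:
send_rows(series=[[0, 0, -0.0005, 0, 0, 0, 1], [0, 0, 0, 0, 0, 0, 0.4], [0, 0, 0, 0, 0, 0, 0.2], [0, 0, 0, 0, 0, 0, 0], [0, 0, 0, 0, 0, 0, 0]])

```text
time: 9.93
tool_pos: [0.6076, 0.0032, 0.0959]
tool_rot: [3.141, -0.0, 3.013]
contact_force: [1.4, -0.2, -0.5]
opening: 0.0681
```

Emit:
send_rows(series=[[0, 0, 0, 0, 0, 0, 0], [0, 0, 0, 0, 0, 0, 0], [0, 0, 0, 0, 0, 0, 0], [0, 0, 0, 0, 0, 0, 0], [0, 0, 0, 0, 0, 0, 0]])

```text
time: 10.35
tool_pos: [0.6077, 0.0032, 0.0962]
tool_rot: [3.141, 0.0, 3.013]
contact_force: [-0.4, -0.7, 0.0]
opening: 0.0914
```

Emit:
send_rows(series=[[0, 0, -0.01, 0, 0, 0, 0], [0, 0, -0.02, 0, 0, 0, 0], [0, 0, -0.035, 0, 0, 0, 0], [0, 0, -0.035, 0, 0, 0, 0], [0, 0, -0.035, 0, 0, 0, 0]])

```text
time: 10.77
tool_pos: [0.6073, 0.0032, 0.2335]
tool_rot: [3.142, 0.0, 3.013]
contact_force: [1.0, 0.6, -1.0]
opening: 0.0919
```

Emit:
send_rows(series=[[0, 0, -0.025, 0, 0, 0, 0], [0, 0, 0, 0, 0, 0, 0], [0, 0, 0, 0, 0, 0, 0]])

```text
time: 11.02
tool_pos: [0.6083, 0.0031, 0.2586]
tool_rot: [3.141, 0.004, 3.013]
contact_force: [0.4, -1.4, -0.2]
opening: 0.0914
```

Run:
```python
from h import *
for n in ('scene','side'):
    d=cam(n,n+'7')
    a=(50,110,280,150) if n=='scene' else (170,80,180,160)
    c=d['color'][a[1]:a[1]+a[3],a[0]:a[0]+a[2],::-1]; cv2.imwrite(f'pics/{n}7c.png',cv2.resize(c,None,fx=2.8,fy=2.8,interpolation=cv2.INTER_CUBIC))
    C=cloud(d).reshape(-1,3)
    q=C[(abs(C[:,0]-.6075)<.04)&(abs(C[:,1]-.003)<.04)&(C[:,2]>.09)&(C[:,2]<.155)]
    from scipy.optimize import least_squares
    q2=q[q[:,0]<.625];f=least_squares(lambda p:np.hypot(q2[:,0]-p[0],q2[:,1]-p[1])-.0225,[.6075,.003],loss='soft_l1',f_scale=.002); print(n,'cup',f.x,len(q),np.percentile(q[:,2],98))
o=observe();print(o['tool_pos'],o['contact_force'],o['qpos'])
```

```text
scene cup [0.61256829 0.00127897] 485 0.14971970811127214
side cup [0.61023341 0.00536096] 397 0.1505475568928936
[0.60703046 0.00327134 0.25546809] [ 0.19807894 -0.90128103 -0.7390387 ] [-1.20873010e-01  4.78805407e-01  1.23093924e+00  1.34986547e-04
  1.43345227e+00 -1.56290265e+00]
```

View pics/scene7c.png

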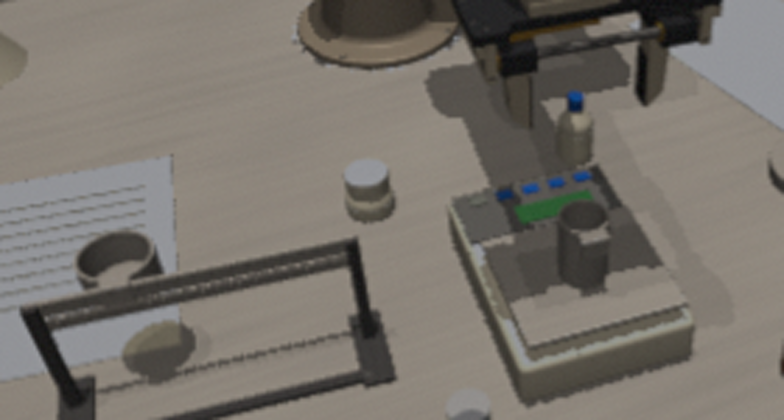

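View pics/side7c.png

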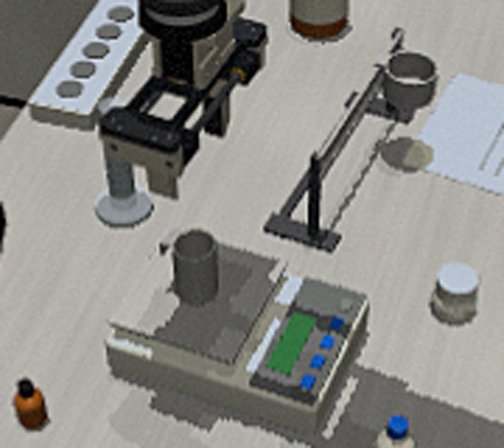

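Emit:
send_rows(series=[[0.0135, 0.0326, 0, 0, 0, 0, 0], [0.0135, 0.0326, 0, 0, 0, 0, 0], [0.0135, 0.0326, 0, 0, 0, 0, 0], [0.0135, 0.0326, 0, 0, 0, 0, 0], [0.0135, 0.0326, 0, 0, 0, 0, 0]])

```text
time: 11.53
tool_pos: [0.5603, 0.1748, 0.2544]
tool_rot: [-3.141, -0.003, 3.012]
contact_force: [1.1, 0.1, 1.0]
opening: 0.0917
```

Emit:
send_rows(series=[[0.0135, 0.0326, 0, 0, 0, 0, 0], [0.0135, 0.0326, 0, 0, 0, 0, 0], [0.0135, 0.0326, 0, 0, 0, 0, 0], [0.0135, 0.0326, 0, 0, 0, 0, 0], [0.0135, 0.0326, 0, 0, 0, 0, 0]])

```text
time: 11.95
tool_pos: [0.5143, 0.3451, 0.2544]
tool_rot: [-3.14, -0.003, 3.013]
contact_force: [0.1, 0.5, 0.7]
opening: 0.0922
```

Emit:
send_rows(series=[[0, 0, 0, 0, 0, 0, 0.3], [0, 0, 0, 0, 0, 0, 0.3], [0, 0, 0, 0, 0, 0, 0.3]])

```text
time: 12.2
tool_pos: [0.5152, 0.3433, 0.2548]
tool_rot: [-3.14, -0.002, 3.013]
contact_force: [0.9, -0.2, -0.2]
opening: 0.076
```

Run:
```python
from h import *
d=cam('wrist','w8'); o=observe(); print(o['tool_pos'],o['tool_rot'],o['contact_force'])
p=proj(d,[[.515,.344,.172],[.515,.344,.12]]); print(p)
u,v=p[0].astype(int);x0,y0=u-70,v-60
c=d['color'][max(y0,0):y0+120,x0:x0+140,::-1]; print(x0,y0); cv2.imwrite('pics/w8c.png',cv2.resize(c,None,fx=5.5,fy=5,interpolation=cv2.INTER_CUBIC) if 0 else cv2.resize(c,None,fx=5,fy=5,interpolation=cv2.INTER_CUBIC))
```

```text
[0.5156615  0.34271849 0.25518154] [-3.14004861e+00 -1.52509605e-03  3.01203643e+00] [ 0.8574019  -0.84340874  0.82295345]
[[259.47852619 198.74047112]
 [259.48896289 184.03539743]]
189 138
```

View pics/w8c.png

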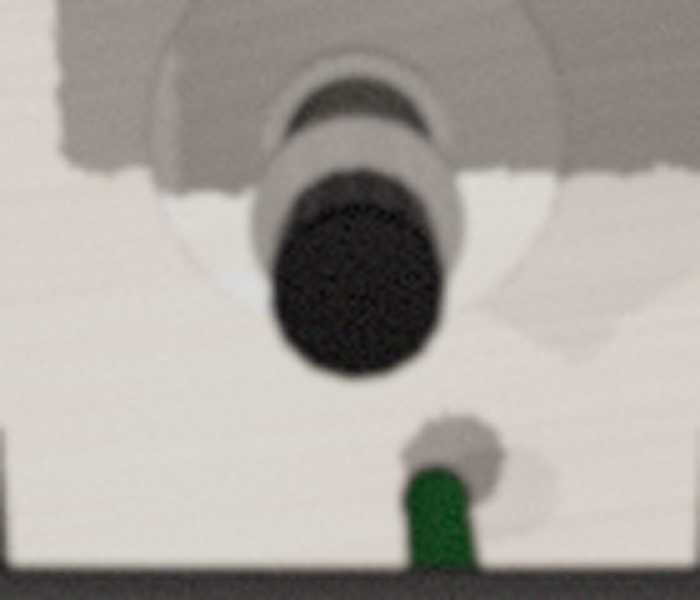

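View pics/w8.png

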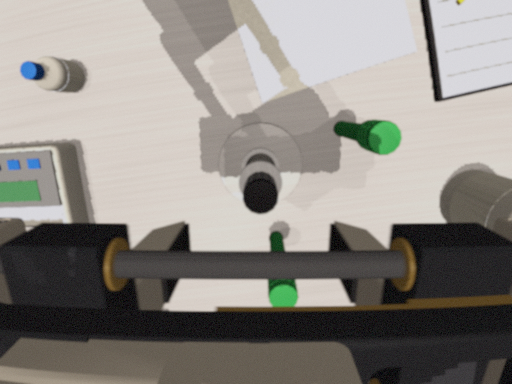

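Emit:
send_rows(series=[[0.001, 0.001, 0.015, 0, 0, 0, 0.3], [0, 0, 0.02, 0, 0, 0, 0.3], [0, 0, 0.02, 0, 0, 0, 0.3], [0, 0, 0.01, 0, 0, 0, 0.3], [0, 0, 0, 0, 0, 0, 0.3]])

```text
time: 12.67
tool_pos: [0.5141, 0.343, 0.1885]
tool_rot: [-3.138, -0.004, 3.011]
contact_force: [-0.8, -0.9, 0.4]
opening: 0.0644
```

Emit:
send_rows(series=[[0, 0, 0.02, 0, 0, 0, 0.3], [0, 0, 0.02, 0, 0, 0, 0.3], [0, 0, 0.012, 0, 0, 0, 0.3], [0, 0, 0, 0, 0, 0, 0.3], [0, 0, 0, 0, 0, 0, 0.3]])

```text
time: 13.08
tool_pos: [0.5153, 0.3446, 0.14]
tool_rot: [3.141, 0.0, 3.012]
contact_force: [-0.5, 0.5, 0.5]
opening: 0.0643
```

Run:
```python
from h import *
for n in ('scene','side'):
    d=cam(n,n+'9')
    a=(290,70,130,120) if n=='scene' else (170,220,110,120)
    c=d['color'][a[1]:a[1]+a[3],a[0]:a[0]+a[2],::-1]; cv2.imwrite(f'pics/{n}9c.png',cv2.resize(c,None,fx=4.5,fy=4.5,interpolation=cv2.INTER_CUBIC))
o=observe();print(o['tool_pos'],o['contact_force'],o['opening'])
```

```text
[0.51580793 0.34507493 0.14101351] [-0.67364066 -0.57459279  1.39798009] 0.06429291692560173
```

View pics/scene9c.png

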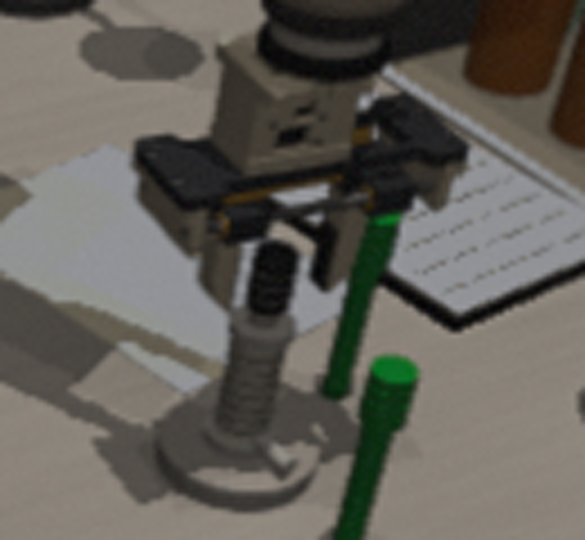

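View pics/side9c.png

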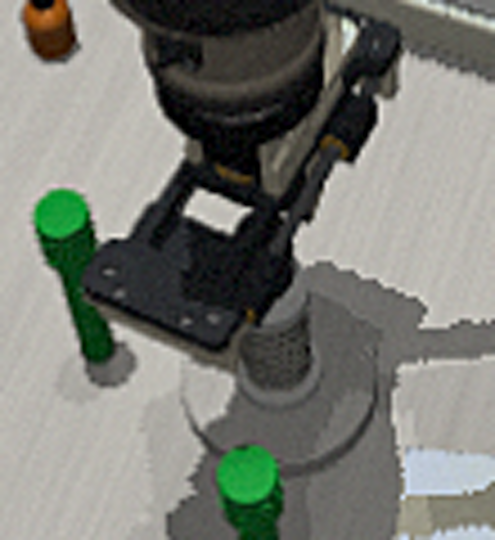

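Emit:
send_rows(newtons=8, series=[[0.001, 0, 0.003, 0, 0, 0, 0.3], [0, 0, 0, 0, 0, 0, 0.3], [0, 0, 0, 0, 0, 0, 1], [0, 0, 0, 0, 0, 0, 1], [0, 0, 0, 0, 0, 0, 1]])

```text
time: 13.6
tool_pos: [0.5138, 0.3451, 0.1365]
tool_rot: [3.141, 0.0, 3.013]
contact_force: [0.5, 0.2, 0.2]
opening: 0.0488
```

Emit:
send_rows(series=[[0, 0, 0, 0, 0, 0, 1], [0, 0, 0, 0, 0, 0, 1], [0, 0, 0, 0, 0, 0, 1], [0, 0, 0, 0, 0, 0, 1], [0, 0, 0, 0, 0, 0, 1]])

```text
time: 14.02
tool_pos: [0.5138, 0.3452, 0.1363]
tool_rot: [3.141, 0.0, 3.013]
contact_force: [-0.3, 1.2, -0.1]
opening: 0.0298
```

Emit:
send_rows(newtons=20, series=[[0, 0, 0, 0, 0, 0, 1], [0, 0, 0, 0, 0, 0, 1], [0, 0, 0, 0, 0, 0, 1]])

```text
time: 14.27
tool_pos: [0.5138, 0.3452, 0.1363]
tool_rot: [3.141, 0.0, 3.013]
contact_force: [0.2, 0.9, -0.5]
opening: 0.0297
```

Emit:
send_rows(series=[[0, 0, -0.002, 0, 0, 0, 1], [0, 0, -0.004, 0, 0, 0, 1], [0, 0, -0.004, 0, 0, 0, 1], [0, 0, 0, 0, 0, 0, 1], [0, 0, 0, 0, 0, 0, 1]])

```text
time: 14.68
tool_pos: [0.5139, 0.3451, 0.1467]
tool_rot: [3.141, 0.001, 3.013]
contact_force: [-0.2, -0.5, -0.9]
opening: 0.0297
```

Run:
```python
from h import *
d=cam('scene','scene10'); a=(290,70,130,120)
c=d['color'][a[1]:a[1]+a[3],a[0]:a[0]+a[2],::-1]; cv2.imwrite('pics/s10c.png',cv2.resize(c,None,fx=4.5,fy=4.5,interpolation=cv2.INTER_CUBIC))
o=observe();print(o['tool_pos'],o['contact_force'],o['opening'])
```

```text
[0.51382448 0.34506383 0.14639192] [ 0.45969888 -0.22936228 -0.62770428] 0.029243045818341088
```

View pics/s10c.png

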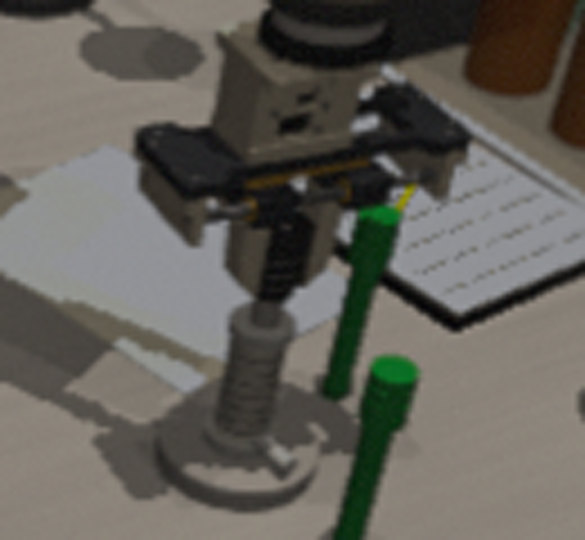

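Rising 10 mm with no stand movement (foot still at (240,460) in the crop); the force is about the plunger's weight. Continuing 40 mm.

Emit:
send_rows(series=[[0, 0, -0.005, 0, 0, 0, 1], [0, 0, -0.005, 0, 0, 0, 1], [0, 0, -0.005, 0, 0, 0, 1], [0, 0, -0.005, 0, 0, 0, 1], [0, 0, 0, 0, 0, 0, 1]])

```text
time: 15.15
tool_pos: [0.5142, 0.3452, 0.1677]
tool_rot: [3.141, 0.002, 3.013]
contact_force: [-1.2, -1.2, -1.0]
opening: 0.0296
```

Emit:
send_rows(series=[[0, 0, -0.005, 0, 0, 0, 1], [0, 0, -0.005, 0, 0, 0, 1], [0, 0, -0.005, 0, 0, 0, 1], [0, 0, -0.003, 0, 0, 0, 1], [0, 0, 0, 0, 0, 0, 1]])

```text
time: 15.57
tool_pos: [0.5141, 0.3452, 0.1852]
tool_rot: [3.141, 0.001, 3.013]
contact_force: [1.2, 0.2, -1.4]
opening: 0.0294
```

Emit:
send_rows(series=[[0, 0, 0, 0, 0, 0, 1], [0, 0, 0, 0, 0, 0, 1], [0, 0, 0, 0, 0, 0, 1], [0, 0, 0, 0, 0, 0, 1], [0, 0, 0, 0, 0, 0, 1]])

```text
time: 15.98
tool_pos: [0.5137, 0.345, 0.184]
tool_rot: [-3.142, -0.0, 3.013]
contact_force: [-0.7, 0.2, -1.1]
opening: 0.0295
```

Emit:
send_rows(series=[[0, 0, -0.001, 0, 0, 0, 1], [0, 0, -0.001, 0, 0, 0, 1], [0, 0, 0, 0, 0, 0, 1], [0, 0, 0, 0, 0, 0, 1], [0, 0, 0, 0, 0, 0, 1]])

```text
time: 16.4
tool_pos: [0.5138, 0.3451, 0.1862]
tool_rot: [3.142, 0.0, 3.013]
contact_force: [-0.3, 0.9, -0.9]
opening: 0.0299
```

Run:
```python
from h import *
for n in ('scene','side'):
    d=cam(n,n+'11')
    a=(290,60,130,130) if n=='scene' else (170,200,110,140)
    c=d['color'][a[1]:a[1]+a[3],a[0]:a[0]+a[2],::-1]; cv2.imwrite(f'pics/{n}11c.png',cv2.resize(c,None,fx=4.2,fy=4.2,interpolation=cv2.INTER_CUBIC))
    C=cloud(d).reshape(-1,3)
    q=C[(abs(C[:,0]-.61)<.04)&(abs(C[:,1]-.003)<.04)&(C[:,2]>.09)&(C[:,2]<.155)]
    print(n,'cup top',np.percentile(q[:,2],98))
    e=load(n+'0')
    im0=e['color'];im1=d['color']
    # foot compare
    q=C[(np.hypot(C[:,0]-.514,C[:,1]-.344)<.06)&(C[:,2]>.012)&(C[:,2]<.028)]; C0=cloud(e).reshape(-1,3);q0=C0[(np.hypot(C0[:,0]-.514,C0[:,1]-.344)<.06)&(C0[:,2]>.012)&(C0[:,2]<.028)]
    print(len(q),len(q0),np.median(q[:,2]),np.median(q0[:,2]),q.min(0),q0.min(0),q.max(0),q0.max(0))
d=cam('scene','full11')
o=observe();print(o['tool_pos'],o['contact_force'],o['opening'],abs(o['qvel']).max())
```

```text
scene cup top 0.1502241503831811
484 488 0.02049190039468779 0.020532762410160443 [0.46189781 0.28643848 0.01209674] [0.46034952 0.28670984 0.01200246] [0.5716973  0.39906215 0.02788608] [0.57073621 0.39654464 0.02752939]
side cup top 0.14954398427928328
869 884 0.02096347271368182 0.021081153652334872 [0.46016778 0.2918763  0.0122553 ] [0.45961038 0.29090031 0.01209333] [0.56852077 0.39810162 0.02778171] [0.5684549  0.39768432 0.02794156]
[0.51376143 0.34506053 0.18621476] [ 0.02301913 -0.09810303 -0.46169752] 0.029424949090461394 0.0012155603811562373
```

View pics/scene11c.png

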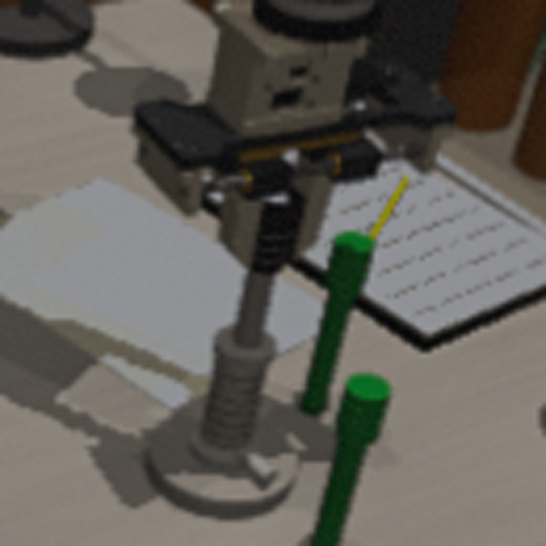

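View pics/side11c.png

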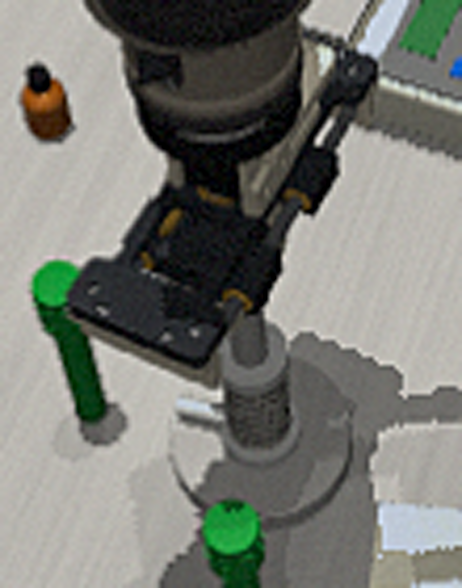

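View pics/full11.png

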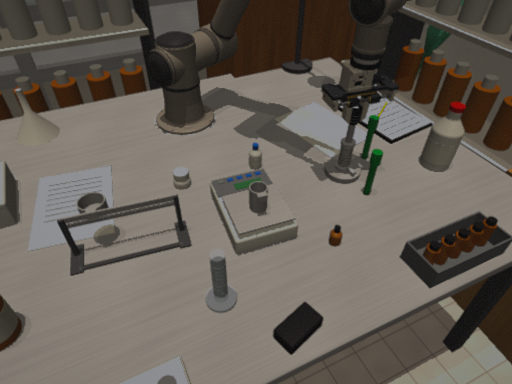

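Run:
```python
from h import *
s=load('scene11');x=np.array([.514,.345]);v=s['T'][:2,3]-x;v/=np.hypot(*v)
for z in (.172,.182,.192): print(z,(proj(s,[[*(x+v*.015),z]])-[290,60])*4.2)
print('barreltop',(proj(s,[[*x,.12]])-[290,60])*4.2)
```

```text
0.172 [[255.83642214 285.60600688]]
0.182 [[258.54800099 272.81223479]]
0.192 [[261.29649595 259.85082489]]
barreltop [[244.84064611 337.55231442]]
```

The knob's underside appears at row ~272 in the crop, which matches z = 0.182 (50 mm drawn). Handing in.

Run:
```python
from h import *
workorder.hand_in()
o=observe();print(o['time'],o['tool_pos'],o['opening'])
```

```text
the job is handed in; nothing more can be done
the job is handed in; nothing more can be done
```

The job is handed in, at about 16.5 s of the 56 s allowed. The tall cup stands released in the middle of the pan, and the gripper is holding the plunger drawn about 50 mm. No verdict is reported on hand-in.

- **Tall cup:** I lifted it straight up off the rail and set it on the pan, where I felt about 5 N on contact, then opened the fingers and went straight up. In the last pictures it stands upright. The camera fits put it about 3–6 mm from the pan centre, with its rim at z ≈ 0.150 m (0.148 m expected).
- **Plunger:** I gripped the knob at 20 N (opening 29.5 mm for a 30 mm knob) and raised it from TCP z = 0.1363 to 0.1862 m. That is 49.9 mm, and the knob's underside in the picture matches z ≈ 0.182 m. The tool is vertical, its force reading is about the plunger's weight, and the arm is still.
- **Stand and the rest:** The stand's foot matches its starting position within about 1–3 mm and has not risen. The wide cup still hangs. The bottle, jar, vial and measuring cylinder look unmoved in the pictures; I did not re-measure them.

**Checks that disagreed:**
- With the cup lifted about 42 mm, the tool read a steady 15 N upward push. It vanished after another 20 mm of lift, and I did not find the cause.
- The two fixed cameras and the wrist camera differed by 2–4 mm in x, up to about 9 mm for the cup's rim. That was within the room the grasps had.
- My final state reading came after hand-in and returned nothing, so the last reading is from just before it.

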